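Zero the focus dial and show a driver module to the inspection camera

ROBOT

A 7-joint arm with a two-finger parallel gripper is mounted at the origin on the work surface. World frame = base frame: x ahead of the robot, y to its left, z up, the work surface at z = 0. Lengths are in mm, angles in rad, forces in N, time in s.
With the tool pointing down it reaches from about 425 to 875 mm from the base axis. Payload 8.4 kg.
Tool frame: the origin (TCP) lies on the mounting face of the last link; the fingertips stand 182 mm ahead of it and the grasp point (between the pads) lies 164 mm ahead of it; x points along the fingers, z is the direction in which the jaws open and shut, and the axes are right-handed (so a half turn about x gives the same grasp; the last joint's range is limited). The gripper opens to 87 mm and grips with 3 to 60 N. Pads are 19 mm wide; open, the fingers measure 117 mm over their backs; the gripper's body (75 mm by 190 mm) begins 51 mm behind the grasp point.
Start: joints at [1.163, 0.333, 0.04, 1.465, -0.013, 1.343, -0.059], TCP at [197.524, -619.24, 404.746] pointing down, gripper open.
Joint ranges: [-2.58, 2.58], [-0.38, 2.09], [-1.3, 1.39], [0.25, 2.4], [-1.5, 4.64], [0.08, 2.09], [-2.65, 2.65]. Speed limits (rad/s): [2.22, 2.22, 2.79, 2.79, 3.14, 3.14, 3.14].

INTERFACE

Orientations are given as a 3x3 rotation matrix whose columns are the frame's x, y, z axes.
In Python, from plant import manip, cams, job_done gives the robot as it stands. The module is installed in compiled form; this text tells all that it offers.
- The arm moves only by the shell command python3 -m handwheel 'ROWS' [FORCE]. ROWS is JSON, a list of rows, each a list of 3 entries, a list of its own where there are three numbers: the opening, from -1 (shut) to 1 (fully open), so that 0 is half open, then the shift along the tool's x, y, z in mm, then the turn about the tool's x in rad. In form: [[claw, [tx, ty, tz], spin], ...]. A call has 1 to 12 rows; each row shifts and turns the commanded pose from where the row before left it, along the tool's axes as they then stand; what a row does not reach is not made up. A row lasts 1/8 s, in which the tool goes at most 62.5 mm and 10.7 degrees, less where a joint would pass 70% of its speed; a pose out of reach is approached as far as the arm can. A call is refused whole if a number of a shift passes 62.5 or a number of a turn 0.188, either way. A call with a gripper value outside its range is refused whole. The fingers move at their own pace and stop on an object; FORCE is the grip in N (left out, the last holds). Time passes only in rows, so rows that do not move let the fingers close. It gives the time, the measured TCP pose, the force and the opening at its end, in the units of the state.
- manip.observe(): the state, without advancing time (a new reading comes with each control period).
- cams.get_image(name): name is "scene" or "top" or "wrist"; returns the picture (420x560x3 uint8, red, green, blue); there is no depth.
- cams.camera_params(name): a dict with "vertical_fov" (degrees; the focal length in pixels is half the picture's height over the tangent of half this angle, whatever the lens; pixels are square), "cx", "cy" (the principal point, pixels), "world_from_camera" (4x4, takes a point from camera to world coordinates); the wrist camera has in their place "mount" (4x4, takes a point from camera to tool coordinates, whose origin is the TCP and whose axes are the tool frame's). Camera axes: x right, y down, z forward; pixel columns grow to the right and rows downward; lengths in mm; the calibration is good to about 2 mm. A picture is of the moment at which its call begins: read the wrist's pose just before it. camera_params takes no time and is no camera call.
- job_done(): hands the job in, once; it reports no verdict.
The state is a dict: "time_s": time; "joint_pos": joint angles; "joint_vel": joint speeds; "joint_efforts": joint torques, N m; "position": TCP position; "orientation": TCP orientation; "force": force on the tool from outside, world axes, zero at the start; "moment": the same for the moment, N m; "finger_gap": finger opening in mm.
Only numpy, scipy, OpenCV 4.12 (cv2) and the standard library are available. Lean on these libraries where they do the work, as an engineer would, in place of code of your own. Each camera call takes 0.05 s, during which the arm holds its last target. There are 200 camera calls.

TASK

Turn the focus dial of the inspection camera until its pointer reads zero; then draw the driver module with the three round capacitors up out of the rack and hold it in the air in front of the lens: the centre of its board at the camera's focus point (above the white cross), component side square to the lens, right way up. Finish while still holding it there, motionless and gripped by the robot alone, with the dial still at zero. Leave the other two modules, the screwdriver and the round housing where they are, and do not touch the camera or its stand.

Things in the scene. Friction and masses are not known exactly. Their poses are not given: they have to be found in the camera images.
- dial (a joint): Angle of the focus dial about its vertical axis, rad. 0 = pointer on the zero mark; positive = turned clockwise seen from above; it starts between 0.5 and 1.4 and can turn from -1.7 to 1.7. Light friction (0.04 N m), stays where it is left, no detents.
- dial_grip (a point): Top centre of the dial's black bar grip, on the turning axis, 75 mm above the bench. The bar is 44 long, 14 wide, graspable over its upper 22 mm; below is a round flange 48 across. This point's x axis runs along the bar to the pointer end (white line, small nose), z up; it turns with the dial.
- dial_box: Fixed grey box 100 x 100 x 45 mm under the dial, with a white round scale: ticks every 15 degrees over the +x half, the longest and broadest is zero. Origin at the centre of its underside; its x axis points from the dial's axis to the zero tick. It stands on one side of the bench, the rack on the other.
- rack: Fixed black rack 154 x 70 x 28 mm with three cross slots (at x = -46, 0, 46 mm), each 20 deep, 15.8 wide, 49 long. Origin at the centre of its underside, z up. Each slot holds one module upright, component side towards the rack's +x; which module is in which slot varies.
- module: Module to show: loose, 0.11 to 0.21 kg, finned aluminium slab 14 thick (x), 46 wide (y), 80 high (z); green board on its +x side with three round silver capacitors, 12 across and 14 proud, in a row near the top. Origin at the centre of its underside, 8 mm above the bench in the rack; its lower 20 mm sit in the slot. Grasp from above across the 46 mm width, by the plain side edges.
- module_face (a point): Centre of the board face of that module: 9 mm in front (x) of the slab's middle plane and 45 mm above its underside. Same axes as the module.
- module_block: Leave alone: the same size of module, but with one square transformer block 28 x 28 x 14 mm on the board. Same origin and axes.
- module_flat: Leave alone: the same size of module, but with only flat chips (up to 3 mm high) on the board. Same origin and axes.
- focus (a point): Camera's focus point, in the air 200 mm above the bench over the white cross, 140 mm in front of the lens on its axis. Its x axis points to the lens: along the stand's x, but rising 25 degrees; y is level; z leans 25 degrees from vertical, away from the lens. Show the module with module_face at this point and its x, y, z axes along these.
- camera_stand: Fixed inspection camera, not to be touched: foot plate 340 x 120 x 6 mm with a white cross 60 across, a column 366 high, 22 thick, 262 mm from the cross; on it a grey camera with black lens and white ring light 72 across, looking down at 25 degrees towards the robot. Origin on the bench under the cross, x level to the column, z up.
- screwdriver: Screwdriver 160 mm long lying crosswise between rack and dial box, its origin under its middle. Leave alone.
- housing: Black open round housing 90 mm in diameter, 60 high, standing on the far right of the bench; origin at the centre of its underside. Leave alone.
Not all that is in view belongs to the job. Of the things shaped like the dial_box, the grey one is meant.

How it is judged:
By the outcome, as a careful person would: the job done as asked, in the order asked, and still so for the second after the job is handed in, while the arm keeps its last pose, push and grip.
It also fails if it takes over 69 s, if anything falls off the work surface, if the arm or the gripper's body presses on something with over 40 N, if the wrist force passes 120 N, or if a joint passes its speed limit or range.

## Working session

There is one attempt and no reset: what is moved stays moved. The work goes in short steps, Python scripts to look and compute and a shell command to move; the robot and the scene stay as the last step left them, time stands still between calls to the robot, and variables do not carry over. Pictures are saved under pics/ and viewed, about 8 in all and at most 12, crops included, and the job is handed in when it is done.

```bash
mkdir -p pics; ls; python3 - <<'E'
from plant import manip,cams
import cv2,numpy as np
np.set_printoptions(precision=4,suppress=True)
s=manip.observe();print(s)
for n in("scene","top","wrist"):
    print(n,cams.camera_params(n))
    cv2.imwrite(f"pics/{n}0.png",cams.get_image(n)[:,:,::-1])
E
```

```text
pics
{'time_s': 0.0, 'joint_pos': array([ 1.1628,  0.3339,  0.0399,  1.4662, -0.0134,  1.3433, -0.0585]), 'joint_vel': array([ 0.0012, -0.0011, -0.0009,  0.0017, -0.0003, -0.0029,  0.    ]), 'joint_efforts': array([ -0.0001, -65.6365,   1.3351, -40.3801,  -0.0597,   0.0447,
         0.0001]), 'position': array([ 197.4801, -619.0971,  403.894 ]), 'orientation': array([[-0.0006,  0.9527,  0.3039],
       [ 0.0015,  0.3039, -0.9527],
       [-1.    , -0.0001, -0.0016]]), 'force': array([-0.0447,  0.1368, -0.6335]), 'moment': array([-0.0288,  0.0217,  0.0152]), 'finger_gap': 86.91640211331905}
scene {'vertical_fov': 57.9767033708198, 'cx': 279.3093746274958, 'cy': 207.6388540390025, 'world_from_camera': array([[  -0.3133,    0.5526,   -0.7723, 1184.5948],
       [   0.9496,    0.186 ,   -0.2522,  187.5392],
       [   0.0043,   -0.8124,   -0.583 ,  661.8323],
       [   0.    ,    0.    ,    0.    ,    1.    ]])}
top {'vertical_fov': 57.99421400828919, 'cx': 275.3380575242653, 'cy': 213.8586505794399, 'world_from_camera': array([[  -0.003 ,   -0.9917,    0.1284,  345.3423],
       [  -1.    ,    0.0042,    0.0088,  -42.2217],
       [  -0.0093,   -0.1284,   -0.9917, 1118.0317],
       [   0.    ,    0.    ,    0.    ,    1.    ]])}
wrist {'vertical_fov': 67.20741168839089, 'cx': 281.86790207186453, 'cy': 210.56181633793923, 'mount': array([[ 0.0005, -0.2437,  0.9698, 19.3618],
       [-0.0004, -0.9699, -0.2437, 66.5109],
       [ 1.    , -0.0003, -0.0006, -2.07  ],
       [ 0.    ,  0.    ,  0.    ,  1.    ]])}
```

View top.

View pics/top0.png

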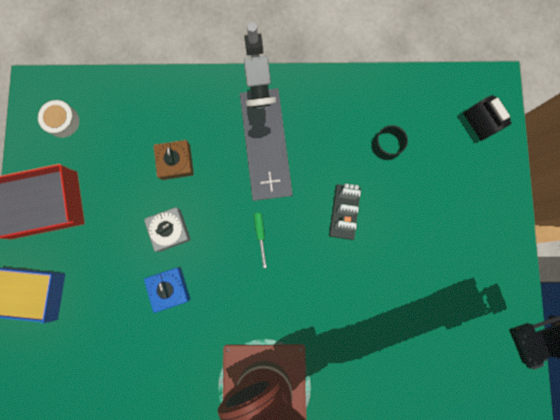

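View pics/scene0.png

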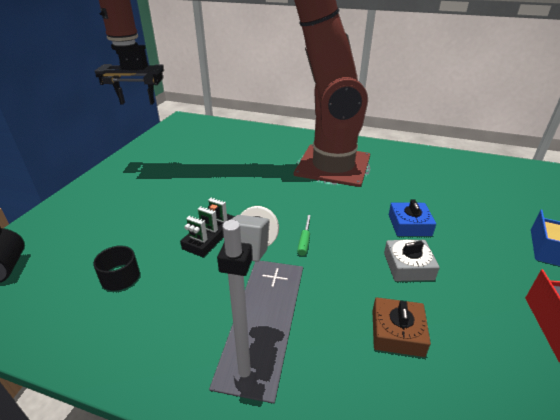

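The top view shows the grey dial box at (166,229), with brown (173,159) and blue (166,289) lookalikes. The grey one is meant. It also shows the rack at (345,211), the cross at (270,182), and the screwdriver at (261,238). The scene view shows the modules at (195,230), (208,218) and (218,208). Next is one enlarged composite of these.

```bash
python3 - <<'E'
import cv2,numpy as np
t=cv2.imread("pics/top0.png");s=cv2.imread("pics/scene0.png")
c=lambda i,x,y,w,h,k:cv2.resize(i[y:y+h,x:x+w],None,fx=k,fy=k,interpolation=cv2.INTER_CUBIC)
a=c(t,136,199,60,60,6.5);b=c(t,315,176,60,70,6.5);d=c(s,175,190,70,65,6)
H=460;p=lambda i:cv2.copyMakeBorder(i,0,max(0,H-i.shape[0]),0,6,cv2.BORDER_CONSTANT)[:H]
im=np.hstack([p(a),p(b),p(d)]);im=cv2.resize(im,None,fx=800/im.shape[1],fy=800/im.shape[1]);cv2.imwrite("pics/crop1.png",im);print(im.shape)
E
```

```text
(302, 800, 3)
```

View pics/crop1.png

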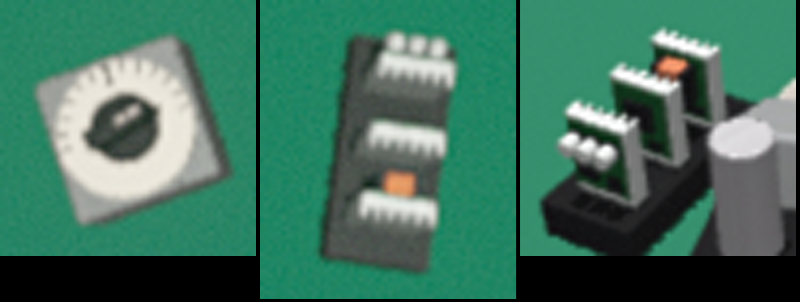

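The dial meant is the grey box, crop-left, with zero tick up-left (+x). The capacitor module is the one in the slot farthest from the robot, with three round caps on its world +x side. The flat module is in the middle and the orange-block module is nearest. Now I'll take coarse poses.

```bash
cat > h.py <<'E'
import numpy as np,cv2
from plant import manip,cams
np.set_printoptions(precision=4,suppress=True)
def cam(n,st=None):
    p=cams.camera_params(n); f=210/np.tan(np.radians(p["vertical_fov"])/2)
    if n=="wrist":
        T=np.eye(4);T[:3,:3]=st["orientation"];T[:3,3]=st["position"];W=T@p["mount"]
    else: W=p["world_from_camera"]
    return f,p["cx"],p["cy"],W
def ray(c,uv):
    f,cx,cy,W=c; d=W[:3,:3]@np.array([(uv[0]-cx)/f,(uv[1]-cy)/f,1]); return W[:3,3],d
def onz(c,uv,z):
    o,d=ray(c,uv); return o+d*(z-o[2])/d[2]
def proj(c,P):
    f,cx,cy,W=c; q=W[:3,:3].T@(np.asarray(P,float)-W[:3,3]); return np.array([cx+f*q[0]/q[2],cy+f*q[1]/q[2]])
def tri(c1,u1,c2,u2):
    o1,d1=ray(c1,u1);o2,d2=ray(c2,u2)
    s=np.linalg.lstsq(np.c_[d1,-d2],o2-o1,rcond=None)[0]
    a,b=o1+s[0]*d1,o2+s[1]*d2; return (a+b)/2,np.linalg.norm(a-b)
def snap(n,name):
    st=manip.observe(); im=cams.get_image(n)[:,:,::-1].copy(); cv2.imwrite(f"pics/{name}.png",im); np.savez(f"pics/{name}.npz",position=st["position"],orientation=st["orientation"]); return im,cam(n,st)
def load(n,name): 
    return cv2.imread(f"pics/{name}.png"),cam(n,np.load(f"pics/{name}.npz") if n=="wrist" else None)
E
python3 - <<'E'
from h import *
im,c=load("top","top0")
hsv=cv2.cvtColor(im,cv2.COLOR_BGR2HSV)
def comp(m,near):
    n,l,s,ce=cv2.connectedComponentsWithStats(m.astype(np.uint8)); i=l[near[1],near[0]]
    if i==0: i=1+np.argmin(np.linalg.norm(ce[1:]-near,axis=1)+1e3*(s[1:,4]<20))
    return (l==i).astype(np.uint8),s[i]
def quad(m,z,name):
    cs=max(cv2.findContours(m,0,2)[0],key=cv2.contourArea)
    P=np.array([onz(c,p[0],z)[:2] for p in cs],np.float32); r=cv2.minAreaRect(P); print(name,r)
green=(hsv[:,:,0]>65)&(hsv[:,:,0]<95)&(hsv[:,:,1]>110)
w=(hsv[:,:,2]>185)&(hsv[:,:,1]<60)
m,s=comp(w,(150,229)); quad(m,45,"scale"); print(s)
roi=np.zeros_like(green); roi[195:262,135:200]=1
m,s=comp(~green&roi&(hsv[:,:,2]>120),(150,229)); quad(m,45,"box top"); print(s)
roi[:]=0;roi[176:246,315:375]=1
m,s=comp(~green&roi,(345,222)); quad(m,28,"rack")
roi[:]=0;roi[85:205,235:300]=1
m,s=comp(~green&roi,(270,160)); quad(m,6,"plate")
m,s=comp(w&roi,(270,182)); ys,xs=np.nonzero(m);print("cross",s,onz(c,(xs.mean(),ys.mean()),6),onz(c,(270,182),6))
print("rack corners", [onz(c,(315+(u-262)*60/185*.98,176+v*60/185*.98),28)[:2] for u,v in((350,37),(455,45),(428,270),(322,258))])
print("zero tick",onz(c,(136+108*60/251.,199+72*60/251.),45))
E
```

```text
scale ((442.4400329589844, 282.3562316894531), (91.95762634277344, 92.04947662353516), 21.992633819580078)
[149 212  33  34 611]
box top ((443.1255798339844, 281.3193664550781), (101.96746063232422, 101.39088439941406), 20.48670196533203)
[ 144  207   43   45 1059]
rack ((496.28753662109375, -235.4072265625), (74.01683044433594, 161.03012084960938), 81.20429992675781)
plate ((716.6649169921875, -1.1515350341796875), (362.1149597167969, 121.4715576171875), 7.057583332061768)
cross [266 176   7   7  18] [590.2857 -14.8291   6.    ] [585.5283 -16.6534   6.    ]
rack corners [array([ 562.5418, -230.4033]), array([ 554.5198, -327.4025]), array([ 347.6489, -295.3273]), array([ 358.7405, -199.762 ])]
zero tick [478.8686 292.1883  45.    ]
```

```bash
python3 -m handwheel '[[1,[0,48,-26.5],0],[1,[0,48,-26.5],0],[1,[0,48,-26.5],0],[1,[0,48,-26.5],0],[1,[0,48,-26.5],0],[1,[0,48,-26.5],0],[1,[0,48,-26.5],0],[1,[0,48,-26.5],0],[1,[0,0,0],0.15],[1,[0,0,0],0.15],[1,[0,0,0],0.15],[1,[0,0,0],0]]'
python3 - <<'E'
from h import *
im,c=snap("wrist","w1"); s=manip.observe(); print(s["position"],s["orientation"],s["joint_pos"],s["time_s"])
E
```

```text
time_s: 1.65
position: [498.9, -300.5, 404.5]
orientation: [[-0.0, 0.99, -0.14], [0.0, -0.14, -0.99], [-1.0, -0.0, -0.0]]
force: [0.6, 0.4, -0.6]
finger_gap: 87.0
[ 498.9213 -300.5031  404.5387] [[-0.0004  0.9905 -0.1374]
 [ 0.0002 -0.1374 -0.9905]
 [-1.     -0.0004 -0.0001]] [ 0.6282  0.2068 -0.1886  1.6267  0.0398  1.3123 -1.2753] 1.7
```

View pics/w1.png

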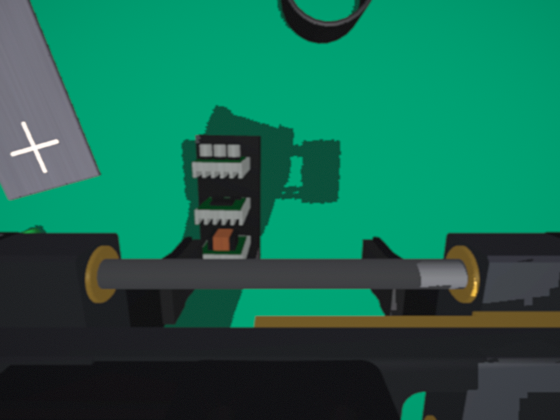

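The wrist view shows the capacitor module in the far slot: caps at (205/220/234,150), slab top row from (193) to (250) at row ~160. The flat module is at (222,210) and the block module at (224,243). The cross is at (35,147). The rack's x axis runs along the image columns.

```bash
python3 - <<'E'
from h import *
im,c=load("wrist","w1")
for n,u,z in(("rackNL",(198,137),28),("rackNR",(260,137),28),("rackR",(261,250),28),("slabL",(193,160),88),("slabR",(250,160),88),("slabmid",(222,168),88),("cross",(35,147),6),("crL",(12,153),6),("crR",(58,141),6),("crT",(27,124),6),("crB",(44,171),6)):
    print(n,onz(c,u,z))
t=load("top","top0")[1]; 
print("cross tri",tri(c,(35,147),t,(270,182)))
g=cv2.resize(im[125:265,180:270],None,fx=4,fy=4,interpolation=cv2.INTER_CUBIC);
h=cv2.cvtColor(im,cv2.COLOR_BGR2HSV); w=((h[:,:,2]>130)&(h[:,:,1]<70)).astype(np.uint8)
n,l,s,ce=cv2.connectedComponentsWithStats(w[130:260,180:275]); print(s[1:],ce[1:]+[180,130])
n,l,s,ce=cv2.connectedComponentsWithStats(w[110:180,0:75]);i=1+s[1:,4].argmax();print(s[i],ce[i]+[0,110])
ys,xs=np.nonzero(l==i); P=np.array([onz(c,(x,y+110),6)[:2] for x,y in zip(xs,ys)]); q=P-P.mean(0); r=np.hypot(*q.T);a=np.arctan2(*q.T[::-1]); print("crossC",P.mean(0),"ang",np.degrees(np.angle((r**2*np.exp(4j*a)).sum())/4), P.min(0),P.max(0))
E
```

```text
rackNL [ 570.6577 -215.1339   28.    ]
rackNR [ 561.0895 -282.72     28.    ]
rackR [ 430.0955 -263.1269   28.    ]
slabL [ 549.725  -221.7958   88.    ]
slabR [ 542.2792 -274.4052   88.    ]
slabmid [ 538.621  -247.1798   88.    ]
cross [586.7211 -16.9501   6.    ]
crL [583.8237  12.3056   6.    ]
crR [589.5919 -45.9381   6.    ]
crT [613.1982 -16.3818   6.    ]
crB [557.9796 -18.3397   6.    ]
cross tri (array([586.2456, -16.5233,   5.1875]), np.float64(1.0812836881230883))
[[ 21  15  10  11  96]
 [ 35  15  10  11  92]
 [ 49  15   9  12  92]
 [ 13  33  50  15 543]
 [ 15  80  48  14 448]
 [ 24 125  39   3 101]] [[205.1562 149.9896]
 [219.     150.1522]
 [233.     150.5   ]
 [217.0663 168.3849]
 [218.5022 215.442 ]
 [221.3564 256.1584]]
[   9   11   66   59 1196] [ 43.6329 155.2157]
crossC [575.8845 -24.0031] ang 26.793840717886034 [543.5923 -54.3505] [617.388   16.6386]
```

```bash
python3 - <<'E'
from h import *
im,c=load("wrist","w1"); 
g=im.min(2); ys,xs=np.nonzero(g[115:180,5:70]>165); xs=xs+5;ys=ys+115
P=np.array([onz(c,(x,y),6)[:2] for x,y in zip(xs,ys)]);C=(P.min(0)+P.max(0))/2
q=P-P.mean(0); r=np.hypot(*q.T);a=np.arctan2(*q.T[::-1]); print("wrist cross",len(P),P.mean(0),C,"ang",np.degrees(np.angle((r**2*np.exp(4j*a)).sum())/4),P.min(0),P.max(0))
im,c=load("top","top0"); h=cv2.cvtColor(im,cv2.COLOR_BGR2HSV)
gr=(h[:,:,0]>65)&(h[:,:,0]<95)&(h[:,:,1]>110)
L=[];R=[]
for y in range(140,190):
    x=np.nonzero(~gr[y,235:305])[0]+235; L.append(onz(c,(x.min()-.5,y),6)[:2]);R.append(onz(c,(x.max()+.5,y),6)[:2])
for A in(L,R):
    A=np.array(A);k=np.polyfit(A[:,0],A[:,1],1);print("edge yaw",np.degrees(np.arctan(k[0])),"y at x=586",np.polyval(k,586.),np.abs(np.polyval(k,A[:,0])-A[:,1]).max())
g=im.min(2); ys,xs=np.nonzero(g[165:198,250:295]>165)
P=np.array([onz(c,(x+250,y+165),6)[:2] for x,y in zip(xs,ys)]);q=P-P.mean(0); r=np.hypot(*q.T);a=np.arctan2(*q.T[::-1]); print("top cross",len(P),P.mean(0),(P.min(0)+P.max(0))/2,np.degrees(np.angle((r**2*np.exp(4j*a)).sum())/4))
E
```

```text
wrist cross 511 [586.8382 -15.7775] [586.7747 -15.6189] ang 6.993572621282237 [556.4854 -46.2949] [617.0639  15.0571]
edge yaw 7.060910050139534 y at x=586 43.64716835019711 1.5786862444020002
edge yaw 6.859002714654416 y at x=586 -77.98668521942987 1.7447191729107843
top cross 65 [588.5924 -17.301 ] [588.6662 -16.6604] 7.153002076909738
```

```bash
python3 -m handwheel '[[1,[0,-6,-60],0],[1,[0,-6,-60],0],[1,[0,-6,-60],0],[1,[0,-6,-60],0],[1,[0,-6,-60],0],[1,[0,0,0],-0.184],[1,[0,0,0],-0.184],[1,[0,0,0],-0.184],[1,[0,0,0],-0.184],[1,[0,0,0],-0.184],[1,[0,0,0],-0.184],[1,[0,0,0],-0.184]]' && python3 -m handwheel '[[1,[0,0,0],-0.184],[1,[0,0,0],-0.184],[1,[0,0,0],-0.184],[1,[0,0,0],-0.184],[1,[0,0,0],-0.184],[1,[0,0,0],-0.184],[1,[0,0,0],-0.184],[1,[0,0,0],0]]'
python3 - <<'E'
from h import *
s=manip.observe();d=np.array([482,250,325])-s["position"];print(s["orientation"].T@d,s["joint_pos"])
E
```

```text
time_s: 3.2
position: [511.4, 0.6, 404.7]
orientation: [[-0.0, 0.403, 0.915], [-0.0, 0.915, -0.403], [-1.0, -0.0, -0.0]]
force: [-0.7, -0.3, -0.2]
finger_gap: 86.8
time_s: 4.2
position: [511.4, 0.6, 404.8]
orientation: [[-0.0, -0.761, 0.648], [0.0, 0.648, 0.761], [-1.0, 0.0, 0.0]]
force: [-0.0, 0.5, -0.0]
finger_gap: 87.0
[ 79.7609 184.1462 170.8128] [ 0.4247  0.0857 -0.5381  1.7732  0.0456  1.295   0.7412]
```

```bash
python3 -m handwheel '[[1,[16,37,34],0],[1,[16,37,34],0],[1,[16,37,34],0],[1,[16,37,34],0],[1,[16,36,34],0],[1,[0,0,0],0],[1,[0,0,0],0]]'
python3 - <<'E'
from h import *
im,c=snap("wrist","w2");print(proj(c,[443,282,75]))
u,v=proj(c,[443,282,60]).astype(int);cv2.imwrite("pics/w2c.png",cv2.resize(im[max(0,v-75):v+75,max(0,u-100):u+100],None,fx=4,fy=4,interpolation=cv2.INTER_CUBIC));print(u,v)
E
```

```text
time_s: 5.08
position: [482.1, 249.1, 324.7]
orientation: [[-0.0, -0.759, 0.651], [-0.0, 0.651, 0.759], [-1.0, -0.0, -0.0]]
force: [0.5, 0.0, -0.0]
finger_gap: 87.3
[279.3854 155.1342]
279 153
```

View pics/w2c.png

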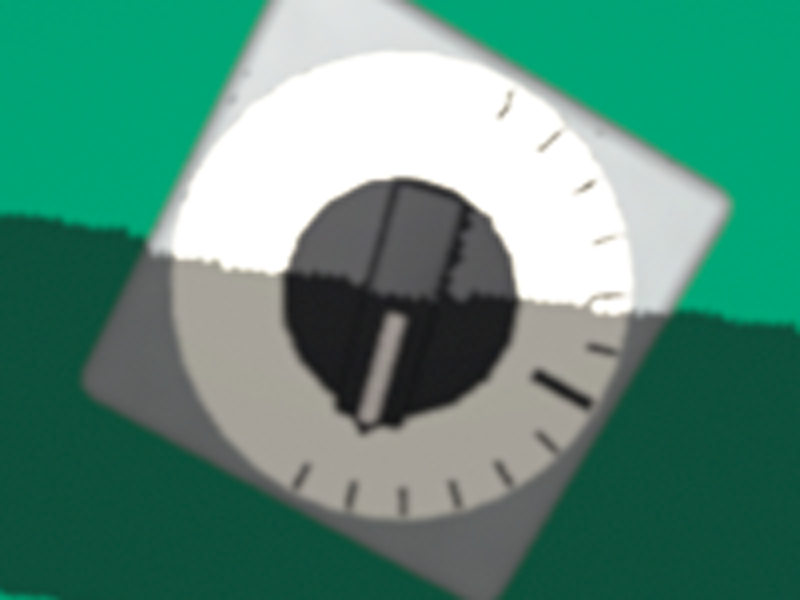

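The crop shows the pointer line from (398,315) to (370,415) with its nose at (362,430), the zero tick from (536,375) to (590,405), and the scale disc centre near (402,286).

```bash
python3 - <<'E'
from h import *
im,c=load("wrist","w2"); p=lambda a,b,z:onz(c,(179+(a-1.5)/4,78+(b-1.5)/4),z)[:2]
h=im[78:228,179:379].min(2)
an=lambda d:np.degrees(np.arctan2(d[1],d[0]))
C=p(402,286,45.5);print("disc centre",C,"disc ext",p(171,286,45.5),p(633,286,45.5),p(402,52,45.5),p(402,520,45.5))
a,b=p(536,375,45.5),p(590,405,45.5);print("tick",a,b,an(b-a),an((a+b)/2-C))
l0,l1,n=p(398,315,75),p(370,415,75),p(362,430,75);t1=p(402,180,75);t2=p(470,200,75);print("pointer",l0,l1,an(l1-l0),"nose",n,"tail",t1,t2)
print("bar edges", an(p(350,408,75)-p(398,185,75)),an(p(405,425,75)-p(468,205,75)))
print("bar mid",(n+(t1+t2)/2)/2, "pointer about disc", an((l1+n)/2-C))
s=manip.observe()["orientation"];print("tool z",an(s[:2,2]))
E
```

```text
disc centre [440.6858 283.4071] disc ext [410.2939 247.9782] [471.0745 318.8322] [406.9635 312.4597] [477.5288 251.666 ]
tick [472.2378 292.5731] [484.306  297.1192] 20.64158949851098 16.92734736977112
pointer [443.0777 280.7348] [453.4705 264.9774] -56.593312256343744 nose [454.6087 262.0298] tail [425.7941 296.576 ] [436.1715 303.4552]
bar edges -53.36089975727374 -56.54213722009607
bar mid [442.7957 281.0227] pointer about disc -56.14135821838099
tool z 49.343832335297556
```

```bash
python3 -m handwheel '[[1,[0,0,0],0.133],[1,[0,0,0],0.133],[1,[10,49.7,-14.8],0],[0,[38,0,0],0],[-0.2,[38.5,0,0],0],[-0.2,[0,0,0],0],[-0.2,[0,0,0],0]]' 20
python3 - <<'E'
from h import *
s=manip.observe();d=np.array([442,282,238])-s["position"];print(s["orientation"].T@d,s["force"],np.degrees(np.arctan2(*s["orientation"][1::-1,2])),s["joint_pos"])
im,c=snap("wrist","w3")
E
```

```text
time_s: 6.0
position: [442.6, 281.9, 239.8]
orientation: [[0.001, -0.561, 0.828], [0.001, 0.828, 0.561], [-1.0, -0.0, 0.001]]
force: [0.4, -0.8, 0.3]
finger_gap: 54.9
[ 1.7888  0.4577 -0.4325] [ 0.3596 -0.7909  0.2666] 34.1570395893286 [-0.0397  0.3131 -0.6974  1.9237  0.2399  0.9866 -0.2503]
```

```bash
python3 -m handwheel '[[-1,[0,0,0],0],[-1,[0,0,0],0],[-1,[0,0,0],0],[-1,[0,0,0],0],[-1,[0,0,0],0]]' 20; python3 -m handwheel '[[-1,[0,0,0],-0.1665],[-1,[0,0,0],-0.1665],[-1,[0,0,0],-0.1665],[-1,[0,0,0],-0.1665],[-1,[0,0,0],-0.1665],[-1,[0,0,0],-0.1665],[-1,[0,0,0],-0.1665],[-1,[0,0,0],-0.1665],[-1,[0,0,0],0],[-1,[0,0,0],0]]'
python3 - <<'E'
from h import *
s=manip.observe();print(s["force"],s["moment"],np.degrees(np.arctan2(*s["orientation"][1::-1,2])),s["joint_pos"])
E
```

```text
time_s: 6.68
position: [441.4, 281.9, 238.4]
orientation: [[-0.001, -0.563, 0.827], [-0.001, 0.827, 0.563], [-1.0, -0.0, -0.002]]
force: [-4.1, -3.6, 6.5]
finger_gap: 13.9
time_s: 7.92
position: [441.0, 280.2, 238.3]
orientation: [[-0.003, -0.937, -0.35], [-0.006, -0.35, 0.937], [-1.0, 0.005, -0.005]]
force: [-11.2, -13.6, 19.6]
finger_gap: 13.8
[-11.1926 -13.6474  19.631 ] [-3.0584  2.1261  0.0159] 110.51205080001994 [ 0.1541  0.385  -0.9372  1.9189  0.3649  1.0251  0.9844]
```

```bash
python3 -m handwheel '[[-0.3,[0,0,0],0],[-0.2,[0,0,0],0],[0,[0,0,0],0],[0,[0,0,0],0],[0.5,[-40,0,0],0],[1,[-45,0,0],0],[1,[0,-50,0],0],[1,[0,0,0],0],[1,[0,0,0],0]]'
python3 - <<'E'
from h import *
im,c=snap("wrist","w4")
u,v=proj(c,[442,282,60]).astype(int);print(u,v,manip.observe()["force"]);cv2.imwrite("pics/w4c.png",cv2.resize(im[v-75:v+75,u-100:u+100],None,fx=4,fy=4,interpolation=cv2.INTER_CUBIC))
E
```

```text
time_s: 9.05
position: [488.0, 300.0, 322.8]
orientation: [[-0.002, -0.936, -0.352], [0.0, -0.352, 0.936], [-1.0, 0.001, 0.001]]
force: [0.1, 0.9, -0.7]
finger_gap: 83.3
277 153 [-0.5981  0.2134 -0.1828]
```

View pics/w4c.png

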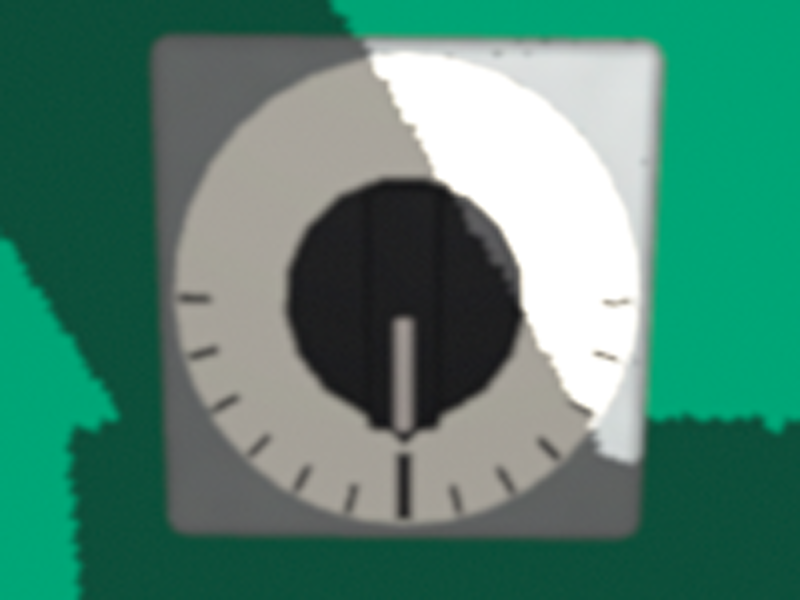

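Pointer line (403,318)→(403,432) and zero tick (403,455)→(404,518) are collinear, so the dial reads zero.

The rows can't tilt the tool, but the module must lean 25°. So I'll test in free space what the arm does at its reach limit.

```bash
python3 -m handwheel '[[1,[-40,-55,10],0],[1,[-40,-55,10],0],[1,[0,-60,11],0],[1,[0,-60,11],0],[1,[0,-60,11],0],[1,[0,-60,11],0],[1,[0,-60,11],0],[1,[0,-60,11],0],[1,[0,-60,11],0],[1,[0,-60,11],0]]'
python3 - <<'E'
from h import *
s=manip.observe();print(s["orientation"],s["joint_pos"],np.hypot(*s["position"][:2]))
E
```

```text
time_s: 10.35
position: [813.5, 431.7, 336.9]
orientation: [[-0.087, -0.961, -0.261], [0.006, -0.263, 0.965], [-0.996, 0.083, 0.029]]
force: [0.5, -0.8, -0.6]
finger_gap: 86.9
[[-0.0875 -0.9614 -0.261 ]
 [ 0.0059 -0.2625  0.9649]
 [-0.9961  0.0829  0.0287]] [-0.5658  1.1265  0.2347  0.3278 -0.2606  1.7696  1.3383] 920.9833769164193
```

```bash
python3 -m handwheel '[[1,[-60,30,0],0],[1,[-60,30,0],0],[1,[-60,0,0],0],[1,[-60,0,0],0]]'
python3 - <<'E'
from h import *
s=manip.observe();print(s["orientation"][:,0],s["joint_pos"],s["joint_pos"][[1,3,5]].sum(),np.hypot(*s["position"][:2]))
E
python3 -m handwheel '[[1,[-60,0,0],0],[1,[-60,0,0],0],[1,[-60,0,0],0],[1,[-60,0,0],0]]'
python3 - <<'E'
from h import *
s=manip.observe();print(s["orientation"][:,0],s["joint_pos"],s["joint_pos"][[1,3,5]].sum(),np.hypot(*s["position"][:2]))
E
```

```text
time_s: 10.85
position: [767.5, 394.7, 497.0]
orientation: [[-0.092, -0.968, -0.232], [0.024, -0.235, 0.972], [-0.995, 0.084, 0.045]]
force: [0.9, -1.3, -0.5]
finger_gap: 87.0
[-0.0924  0.024  -0.9954] [-0.6166  1.0086  0.7278  0.2934 -0.7025  1.979   1.3721] 3.281034738789992 863.0662889760862
time_s: 11.35
position: [722.0, 347.4, 623.2]
orientation: [[-0.043, -0.977, -0.208], [0.052, -0.21, 0.976], [-0.998, 0.031, 0.06]]
force: [0.1, -0.2, -1.3]
finger_gap: 86.8
[-0.0429  0.0522 -0.9977] [-0.5921  0.8783  0.7782  0.2558 -0.7374  2.0891  1.3565] 3.2231451704901053 801.2324269077508
```

```bash
for i in 1 2; do python3 -m handwheel '[[1,[-50,-25,0],0],[1,[-50,-25,0],0],[1,[-50,-25,0],0]]'
python3 - <<'E'
from h import *
s=manip.observe();print(s["orientation"][:,0],s["joint_pos"],s["joint_pos"][[1,3,5]].sum(),np.hypot(*s["position"][:2]))
E
done
```

```text
time_s: 11.72
position: [699.8, 309.7, 694.8]
orientation: [[0.045, -0.977, -0.209], [0.098, -0.204, 0.974], [-0.994, -0.064, 0.087]]
force: [0.0, 0.0, -0.3]
finger_gap: 87.0
[ 0.0449  0.0982 -0.9942] [-0.5781  0.7956  0.8713  0.2556 -0.8102  2.0889  1.3898] 3.1401795544952704 765.2502992621571
time_s: 12.1
position: [667.8, 271.2, 765.1]
orientation: [[0.134, -0.968, -0.214], [0.141, -0.195, 0.971], [-0.981, -0.16, 0.111]]
force: [-0.4, -0.5, -0.1]
finger_gap: 87.5
[ 0.134   0.1412 -0.9809] [-0.5644  0.7061  0.9274  0.2549 -0.85    2.089   1.4162] 3.0500638531956428 720.7981616557961
```

```bash
for i in 1; do python3 -m handwheel '[[1,[-45,-20,-35],0],[1,[-45,-20,-35],0],[1,[-45,-20,-35],0]]'
python3 - <<'E'
from h import *
s=manip.observe();print(s["orientation"][:,0],s["joint_pos"],s["joint_pos"][[1,3,5]].sum(),np.hypot(*s["position"][:2]))
E
done
```

```text
time_s: 12.48
position: [657.5, 142.2, 821.5]
orientation: [[0.208, -0.954, -0.216], [0.166, -0.183, 0.969], [-0.964, -0.237, 0.12]]
force: [0.9, 0.2, 0.6]
finger_gap: 86.8
[ 0.2079  0.1659 -0.964 ] [-0.3635  0.5956  0.6427  0.2552 -0.6342  2.089   1.5299] 2.9397053148239745 672.6669103927813
```

```bash
python3 -m handwheel '[[1,[-4,19,-56],0],[1,[-4,19,-56],0],[1,[-4,19,-56],0],[1,[-4,19,-56],0],[1,[-4,19,-56],0],[1,[-4,19,-56],0],[1,[-4,19,-56],0],[1,[-4,19,-56],0]]'; cat > st.py <<'E'
from h import *
s=manip.observe();print("x",s["orientation"][:,0],"z",s["orientation"][:,2],s["joint_pos"],s["joint_pos"][[1,3,5]].sum(),np.hypot(*s["position"][:2]))
E
python3 st.py;  python3 -m handwheel '[[1,[-45,-20,0],0],[1,[-45,-20,0],0],[1,[-45,-20,0],0]]'; python3 st.py
```

```text
time_s: 13.48
position: [602.0, -324.8, 762.3]
orientation: [[0.208, -0.954, -0.216], [0.165, -0.184, 0.969], [-0.964, -0.237, 0.119]]
force: [0.8, 0.5, 0.8]
finger_gap: 87.0
x [ 0.2077  0.1653 -0.9641] z [-0.2164  0.969   0.1195] [ 0.2835  0.565   0.6704  0.4815 -0.7071  2.0682  2.2587] 3.114715603534043 684.0260867871013
time_s: 13.85
position: [625.5, -298.0, 773.4]
orientation: [[0.199, -0.948, -0.25], [0.126, -0.228, 0.965], [-0.972, -0.224, 0.074]]
force: [1.2, 0.5, -0.8]
finger_gap: 86.7
x [ 0.1989  0.1264 -0.9718] z [-0.2503  0.9653  0.0743] [ 0.4512  0.5918 -0.0692  0.3242 -0.1791  2.0825  2.1132] 2.9984562446662957 692.8761000873625
```

```bash
python3 -m handwheel '[[1,[-45,-20,0],0],[1,[-45,-20,0],0],[1,[-45,-20,0],0]]'; python3 st.py;  python3 -m handwheel '[[1,[-45,-20,0],0],[1,[-45,-20,0],0],[1,[-45,-20,0],0]]'; python3 st.py
```

```text
time_s: 14.22
position: [597.4, -269.5, 836.8]
orientation: [[0.303, -0.923, -0.236], [0.092, -0.218, 0.972], [-0.948, -0.317, 0.019]]
force: [0.4, -0.8, 1.1]
finger_gap: 87.3
x [ 0.3033  0.0924 -0.9484] z [-0.2361  0.9715  0.0192] [ 0.3612  0.5506  0.2713  0.2551 -0.4488  2.0891  2.1086] 2.8947987381511036 655.3859345864837
time_s: 14.6
position: [549.3, -237.6, 896.0]
orientation: [[0.387, -0.895, -0.221], [0.067, -0.212, 0.975], [-0.92, -0.392, -0.022]]
force: [-0.2, -0.8, 0.1]
finger_gap: 86.7
x [ 0.3869  0.0667 -0.9197] z [-0.2211  0.975  -0.0223] [ 0.317   0.4615  0.3747  0.255  -0.5241  2.0891  2.0829] 2.805555552042167 598.466592700057
```

```bash
python3 -m handwheel '[[1,[33,-1.5,36],0],[1,[33,-1.5,36],0],[1,[33,-1.5,36],0],[1,[33,-1.5,36],0],[1,[33,-1.5,36],0],[1,[33,-1.5,36],0],[1,[33,-1.5,36],0],[1,[33,-1.5,36],0],[1,[23,-55,-3],0],[1,[23,-55,-3],0],[1,[23,-55,-3],0]]'; python3 st.py;  python3 -m handwheel '[[1,[23,-55,-3],0],[1,[23,-55,-3],0],[1,[23,-55,-3],0],[1,[23,-55,-3],0]]'; python3 st.py
```

```text
time_s: 15.98
position: [777.5, 86.0, 662.9]
orientation: [[0.388, -0.895, -0.221], [0.068, -0.211, 0.975], [-0.919, -0.393, -0.021]]
force: [1.4, 0.2, 2.3]
finger_gap: 87.2
x [ 0.3879  0.0682 -0.9192] z [-0.2206  0.9751 -0.0207] [-0.3027  0.5015  0.2822  0.7602 -0.1714  1.4899  1.695 ] 2.7516654723509797 782.2878817021573
time_s: 16.48
position: [880.0, 75.2, 645.2]
orientation: [[0.43, -0.887, -0.17], [0.084, -0.148, 0.985], [-0.899, -0.438, 0.011]]
force: [0.3, -1.0, 0.6]
finger_gap: 86.9
x [ 0.4303  0.0837 -0.8988] z [-0.1697  0.9854  0.0106] [-0.2659  0.8924  1.0215  0.2802 -0.9541  1.6375  1.7215] 2.8101603280855247 883.1926648954745
```

```bash
python3 -m handwheel '[[1,[-17,36,36],0],[1,[-17,36,36],0],[1,[-17,36,36],0],[1,[-17,36,36],0],[1,[44,21,0],0],[1,[44,21,0],0],[1,[44,21,0],0],[1,[44,21,0],0]]'; python3 st.py;  python3 -m handwheel '[[1,[26,-54,4],0],[1,[26,-54,4],0],[1,[26,-54,4],0],[1,[26,-54,4],0],[1,[26,-54,4],0],[1,[26,-54,4],0]]'; python3 st.py
```

```text
time_s: 17.48
position: [716.1, 186.2, 451.1]
orientation: [[0.433, -0.886, -0.169], [0.083, -0.147, 0.986], [-0.898, -0.44, 0.01]]
force: [0.8, 0.6, 0.0]
finger_gap: 87.1
x [ 0.4326  0.0834 -0.8977] z [-0.1688  0.9856  0.0103] [-1.1267  0.5915  1.2264  1.4466 -0.695   1.0501  1.8692] 3.0882035679126387 739.8581991793494
time_s: 18.23
position: [979.3, 243.6, 441.9]
orientation: [[0.49, -0.857, -0.16], [0.093, -0.131, 0.987], [-0.867, -0.499, 0.016]]
force: [-4.8, 13.5, 5.8]
finger_gap: 87.2
x [ 0.49    0.093  -0.8667] z [-0.1596  0.9871  0.0157] [-0.4134  1.1782  1.2621  0.2534 -1.1891  1.3534  1.566 ] 2.7850636901758534 1009.1555640788547
```

```bash
python3 -m handwheel '[[1,[-42,41,-3],0],[1,[-42,41,-3],0],[1,[-42,41,-3],0],[1,[-42,41,-3],0],[1,[-42,41,-5],0],[1,[-42,41,-5],0],[1,[-42,41,-8],0],[1,[-42,41,-8],0],[1,[-42,41,-8],0],[1,[-42,41,-8],0]]'; python3 st.py;  python3 -m handwheel '[[1,[-50,30,0],0],[1,[-50,30,0],0],[1,[-50,30,0],0]]'; python3 st.py
```

```text
time_s: 19.48
position: [543.7, 141.6, 570.8]
orientation: [[0.437, -0.885, -0.16], [0.087, -0.136, 0.987], [-0.895, -0.445, 0.017]]
force: [-1.0, 0.8, -2.2]
finger_gap: 87.3
x [ 0.4372  0.0868 -0.8952] z [-0.1602  0.9869  0.0174] [-1.5962 -0.2652  1.0326  1.6514  0.4016  1.1978  1.133 ] 2.583895020176217 561.8791411678885
time_s: 19.85
position: [428.0, 118.6, 649.4]
orientation: [[0.439, -0.884, -0.161], [0.093, -0.133, 0.987], [-0.894, -0.448, 0.024]]
force: [1.0, -1.2, 1.2]
finger_gap: 86.9
x [ 0.4392  0.0934 -0.8935] z [-0.1608  0.9867  0.0241] [-1.0923 -0.3802  0.4491  1.6665  0.3545  1.3904  1.1026] 2.6766997124233534 444.0991073177567
```

```bash
python3 -m handwheel '[[1,[-30,45,0],0],[1,[-30,45,0],0],[1,[-30,45,0],0]]'; python3 st.py; python3 -m handwheel '[[1,[-30,45,0],0],[1,[-30,45,0],0],[1,[-30,45,0],0]]'; python3 st.py
```

```text
time_s: 20.23
position: [384.4, 100.7, 666.4]
orientation: [[0.444, -0.882, -0.158], [0.099, -0.127, 0.987], [-0.891, -0.454, 0.03]]
force: [-0.5, -0.5, -0.7]
finger_gap: 87.0
x [ 0.4438  0.0986 -0.8907] z [-0.1582  0.9869  0.0305] [-0.5077 -0.3812  0.0599  1.6769  0.1276  1.3847  1.2812] 2.6803637420926822 397.3357632742677
time_s: 20.6
position: [373.6, 89.8, 655.7]
orientation: [[0.4, -0.907, -0.133], [0.084, -0.109, 0.991], [-0.913, -0.407, 0.033]]
force: [0.3, -1.6, -0.4]
finger_gap: 86.6
x [ 0.3996  0.0841 -0.9128] z [-0.1333  0.9905  0.033 ] [-0.2833 -0.3814 -0.0642  1.6924  0.0337  1.4131  1.3513] 2.7241682162288283 384.2847336563491
```

```bash
python3 -m handwheel '[[1,[-20,55,0],0],[1,[-20,55,0],0],[1,[-20,55,0],0],[1,[-20,55,0],0]]'; python3 st.py; python3 -m handwheel '[[1,[-40,40,0],0],[1,[-40,40,0],0],[1,[-40,40,0],0],[1,[-40,40,0],0]]'; python3 st.py
```

```text
time_s: 21.1
position: [363.5, 89.3, 627.2]
orientation: [[0.312, -0.939, -0.142], [0.093, -0.119, 0.989], [-0.946, -0.321, 0.051]]
force: [0.8, -3.0, -0.3]
finger_gap: 87.2
x [ 0.3117  0.0935 -0.9456] z [-0.1423  0.9885  0.0508] [-0.2928 -0.3814 -0.0505  1.7379 -0.0021  1.4536  1.3624] 2.810138574062692 374.3421074456827
time_s: 21.6
position: [337.3, 110.9, 645.5]
orientation: [[0.232, -0.957, -0.173], [0.081, -0.158, 0.984], [-0.969, -0.242, 0.041]]
force: [-1.1, 2.1, 1.0]
finger_gap: 86.8
x [ 0.232   0.0808 -0.9694] z [-0.1729  0.9841  0.0406] [ 0.0433 -0.3814 -0.308   1.6782 -0.132   1.5791  1.4642] 2.8758016287729475 355.0763218051337
```

```bash
python3 -m handwheel '[[1,[-20,55,0],0],[1,[-20,55,0],0],[1,[-20,55,0],0],[1,[-20,55,0],0]]'; python3 st.py; python3 -m handwheel '[[1,[-20,55,0],0],[1,[-20,55,0],0],[1,[-20,55,0],0],[1,[-20,55,0],0]]'; python3 st.py
```

```text
time_s: 22.1
position: [316.1, 42.0, 585.0]
orientation: [[-0.019, -0.988, -0.153], [0.216, -0.153, 0.964], [-0.976, -0.015, 0.216]]
force: [0.1, -1.0, -0.3]
finger_gap: 87.0
x [-0.0191  0.2158 -0.9762] z [-0.1528  0.9643  0.2162] [-0.0786 -0.3814 -0.0418  1.8113 -0.2359  1.7012  1.5769] 3.1311150345687606 318.84530343691904
time_s: 22.6
position: [248.8, -71.4, 602.6]
orientation: [[-0.189, -0.976, -0.104], [0.374, -0.17, 0.912], [-0.908, 0.134, 0.397]]
force: [1.6, 0.1, -0.9]
finger_gap: 87.3
x [-0.1894  0.374  -0.9079] z [-0.1045  0.9117  0.3973] [ 0.4303 -0.3814 -0.0692  1.8019 -0.3464  2.0279  1.9798] 3.4483933849193895 258.80255082320656
```

```bash
python3 -m handwheel '[[1,[0,-30,0],0.187],[1,[0,0,0],0.187],[1,[0,0,0],0.187],[1,[0,0,0],0.187],[1,[0,0,0],0.187],[1,[0,0,0],0.187],[1,[0,0,0],0.187],[1,[0,0,0],0.187]]'; python3 - <<'E'
from h import *
s=manip.observe();R=s["orientation"];print(R,s["joint_pos"]);print(R.T@(np.array([330,-540,760])-s["position"]),"push .4r+.9z", R.T@np.array([.2,-.35,.9]))
E
```

```text
time_s: 23.6
position: [278.9, -64.8, 598.8]
orientation: [[-0.188, -0.173, 0.967], [0.371, 0.899, 0.233], [-0.909, 0.402, -0.105]]
force: [0.0, -1.0, 1.2]
finger_gap: 86.9
[[-0.188  -0.1726  0.9669]
 [ 0.3711  0.899   0.2326]
 [-0.9094  0.4025 -0.105 ]] [ 0.732  -0.3327 -0.3153  1.765  -0.397   2.0172  0.5498]
[-332.5563 -371.1851  -78.0265] push .4r+.9z [-0.9859  0.0131  0.0175]
```

```bash
python3 -m handwheel '[[1,[-33,-37,-8],0],[1,[-33,-37,-8],0],[1,[-33,-37,-8],0],[1,[-33,-37,-8],0],[1,[-33,-37,-8],0],[1,[-33,-37,-8],0],[1,[-33,-37,-8],0],[1,[-33,-37,-8],0],[1,[-33,-37,-8],0],[1,[-33,-37,-8],0]]'; python3 st.py; python3 -m handwheel '[[1,[-55,0,0],0],[1,[-55,0,0],0],[1,[-55,0,0],0],[1,[-55,0,0],0]]'; python3 st.py
```

```text
time_s: 24.85
position: [288.5, -342.2, 669.2]
orientation: [[-0.092, -0.2, 0.975], [0.303, 0.927, 0.219], [-0.948, 0.316, -0.025]]
force: [0.7, -0.5, -0.9]
finger_gap: 87.2
x [-0.0924  0.3033 -0.9484] z [ 0.9755  0.2186 -0.0251] [-0.5002 -0.0856  1.2628  1.3581 -0.0899  2.0884  0.9329] 3.360928913913977 447.57789752733413
time_s: 25.35
position: [304.5, -357.2, 716.5]
orientation: [[0.002, -0.193, 0.981], [0.241, 0.952, 0.187], [-0.97, 0.236, 0.048]]
force: [-3.4, 1.1, 2.1]
finger_gap: 86.9
x [ 0.002   0.2413 -0.9705] z [0.9812 0.1868 0.0484] [-0.8918 -0.2864  1.3832  1.2164  0.0729  2.0898  0.6946] 3.0198240440523403 469.381781653114
```

```bash
python3 -m handwheel '[[1,[-15,-55,-12],0],[1,[-15,-55,-12],0],[1,[-15,-55,-12],0],[1,[-15,-55,-12],0]]'; python3 st.py; python3 -m handwheel '[[1,[-50,-20,-5],0],[1,[-50,-20,-5],0],[1,[-50,-20,-5],0],[1,[-50,-20,-5],0]]'; python3 st.py
```

```text
time_s: 25.85
position: [218.9, -444.6, 724.0]
orientation: [[0.041, -0.195, 0.98], [0.146, 0.971, 0.187], [-0.988, 0.136, 0.069]]
force: [1.0, -0.2, 0.5]
finger_gap: 86.9
x [ 0.0415  0.1462 -0.9884] z [0.9799 0.1871 0.0688] [-0.8106 -0.3814  1.3847  1.1553  0.2629  2.0889  0.8729] 2.8627616334411012 495.6104950947229
time_s: 26.35
position: [172.1, -470.7, 792.8]
orientation: [[0.155, -0.18, 0.971], [0.016, 0.984, 0.18], [-0.988, -0.012, 0.155]]
force: [0.3, 0.3, 0.2]
finger_gap: 87.1
x [ 0.155   0.0165 -0.9878] z [0.9713 0.1799 0.1554] [-0.7823 -0.3814  1.3844  0.9803  0.3142  2.0889  0.9696] 2.687791473494859 501.1532080944516
```

```bash
python3 -m handwheel '[[1,[10,0,0],-0.179],[1,[0,0,0],-0.179],[1,[0,0,0],-0.179],[1,[0,0,0],-0.179],[1,[0,0,0],-0.179],[1,[0,0,0],-0.179],[1,[0,0,0],-0.179],[1,[0,0,0],0]]'; python3 - <<'E'
from h import *
s=manip.observe();R=s["orientation"];print(R,s["joint_pos"]);print(R.T@(np.array([540,-256,356])-s["position"]))
print("z.rackx,z.z",R[:,2]@[.9902,-.14,0])
E
```

```text
time_s: 27.35
position: [174.1, -470.3, 782.4]
orientation: [[0.154, -0.979, 0.133], [0.018, 0.137, 0.99], [-0.988, -0.15, 0.038]]
force: [0.2, 0.5, 1.0]
finger_gap: 86.8
[[ 0.1541 -0.979   0.1331]
 [ 0.0175  0.1374  0.9904]
 [-0.9879 -0.1503  0.0383]] [-0.7504 -0.3814  1.3634  1.0169  0.3065  2.0647  2.2193]
[ 481.3599 -264.6919  244.5596]
z.rackx,z.z -0.006838427715192691
```

```bash
python3 -m handwheel '[[1,[40,-22,20.5],0],[1,[40,-22,20.5],0],[1,[40,-22,20.5],0],[1,[40,-22,20.5],0],[1,[40,-22,20.5],0],[1,[40,-22,20.5],0],[1,[40,-22,20.5],0],[1,[40,-22,20.5],0],[1,[40,-22,20.5],0],[1,[40,-22,20.5],0],[1,[40,-22,20],0],[1,[40,-22,20],0]]'; python3 -m handwheel '[[1,[0,0,0],0],[1,[0,0,0],0]]'; python3 - <<'E'
from h import *
im,c=snap("wrist","w5")
s=manip.observe();R=s["orientation"];print(R,s["joint_pos"]);print(R.T@(np.array([540,-256,356])-s["position"]))
u,v=proj(c,[535,-245,88]).astype(int);print(u,v)
a=max(0,v-75);b=max(0,u-100);print(b,a);cv2.imwrite("pics/w5c.png",cv2.resize(im[a:a+150,b:b+200],None,fx=4,fy=4,interpolation=cv2.INTER_CUBIC))
E
```

```text
time_s: 28.85
position: [540.0, -254.4, 355.5]
orientation: [[0.153, -0.979, 0.137], [0.017, 0.141, 0.99], [-0.988, -0.149, 0.038]]
force: [1.1, 1.5, 1.5]
finger_gap: 86.7
time_s: 29.1
position: [538.5, -255.8, 357.6]
orientation: [[0.154, -0.979, 0.135], [0.016, 0.14, 0.99], [-0.988, -0.15, 0.037]]
force: [1.0, 0.6, -0.7]
finger_gap: 87.4
[[ 0.1548 -0.9786  0.1353]
 [ 0.0162  0.1394  0.9901]
 [-0.9878 -0.151   0.0374]] [-0.5534  0.3882  1.1882  1.7671 -0.507   1.1441  2.2129]
[ 2.308  -1.2833  0.2568]
279 159
179 84
```

View pics/w5c.png

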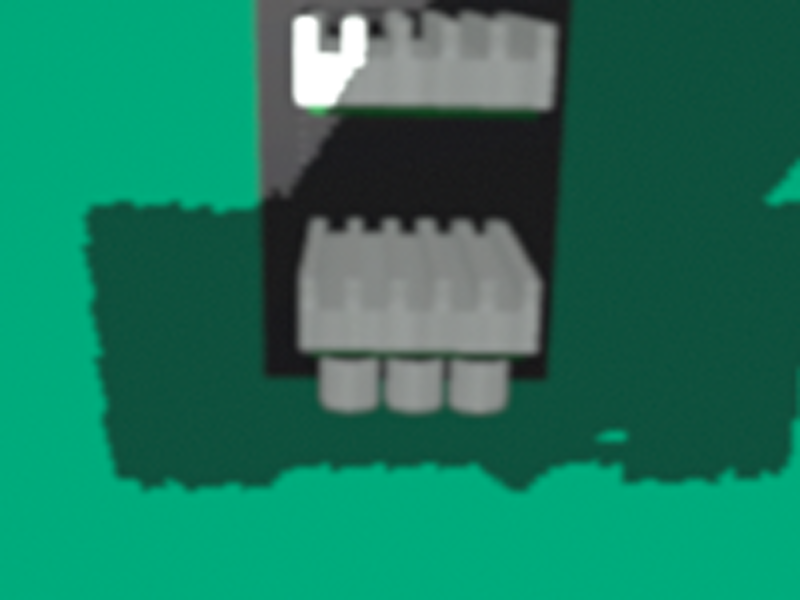

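The crop confirms the three round caps at (349/414/478,385) in front of the target slab. Its top face spans (298..541, 280..352).

```bash
python3 - <<'E'
from h import *
im,c=load("wrist","w5"); p=lambda a,b,z:onz(c,(179+(a-1.5)/4,84+(b-1.5)/4),z)
M=p(420,316,88);print(M,"L",p(299,350,88),"R",p(541,350,88),"y dir",np.degrees(np.arctan2(*(p(299,352,88)-p(541,352,88))[1::-1])))
print("rack corners",p(267,377,28),p(547,377,28))
s=manip.observe();R=s["orientation"]
G=np.array([M[0],M[1],71]);T=G-164*R[:,0];print("TCP",T,R.T@(T-s["position"]))
E
```

```text
[ 537.8184 -242.0281   88.    ] L [ 541.0911 -266.3581   88.    ] R [ 548.048  -219.3442   88.    ] y dir -98.42086383294105
rack corners [ 562.7779 -280.8372   28.    ] [ 572.9722 -212.3516   28.    ]
TCP [ 512.4367 -244.6856  233.0022] [119.725   45.8468   3.1249]
```

```bash
python3 -m handwheel '[[1,[0,45.8,3],0],[1,[0,0,0],0],[0.7,[40,0,0],0],[0.7,[40,0,0],0],[0.7,[25,0,0],0],[0.7,[14.5,0,0],0],[0.5,[0,0,0],0],[0.5,[0,0,0],0]]'; python3 - <<'E'
from h import *
s=manip.observe();R=s["orientation"];print(s["force"],"G",s["position"]+164*R[:,0],"err",R.T@(np.array([537.5,-242.2,71])-s["position"])-[164,0,0],s["finger_gap"])
E
```

```text
time_s: 30.15
position: [513.2, -244.4, 233.5]
orientation: [[0.155, -0.979, 0.132], [0.016, 0.136, 0.991], [-0.988, -0.152, 0.037]]
force: [-0.2, 0.7, 0.4]
finger_gap: 66.6
[-0.222   0.7011  0.3513] G [ 538.6265 -241.7092   71.5024] err [ 0.3135  1.112  -0.6538] 66.62781648744821
```

```bash
python3 -m handwheel '[[0.2,[0,0,0],0],[-0.4,[0,0,0],0],[-1,[0,0,0],0],[-1,[0,0,0],0],[-1,[0,0,0],0],[-1,[0,0,0],0]]' 40;  python3 - <<'E'
from h import *
s=manip.observe();R=s["orientation"];print(s["force"],R, "lift", R.T@[0,0,60])
E
```

```text
time_s: 30.9
position: [512.8, -245.2, 232.9]
orientation: [[0.155, -0.979, 0.133], [0.014, 0.137, 0.99], [-0.988, -0.151, 0.035]]
force: [-1.7, -4.4, 3.6]
finger_gap: 45.9
[-1.7442 -4.4255  3.5839] [[ 0.1548 -0.9789  0.1332]
 [ 0.0142  0.137   0.9905]
 [-0.9879 -0.1514  0.0351]] lift [-59.2711  -9.0834   2.1037]
```

```bash
python3 -m handwheel '[[-1,[-10,-1.5,0.4],0],[-1,[-20,-3,0.7],0],[-1,[-40,-6,1.4],0],[-1,[-50,-7.6,1.8],0],[-1,[-50,-7.6,1.8],0],[-1,[-50,-7.6,1.8],0],[-1,[0,0,0],0],[-1,[0,0,0],0]]';  python3 - <<'E'
from h import *
s=manip.observe();R=s["orientation"];print(s["force"],R,s["joint_pos"])
im,c=snap("scene","s2");
im2,c2=snap("top","t2")
G=s["position"]+164*R[:,0]
u=proj(c,G).astype(int);print(u,proj(c2,G))
cv2.imwrite("pics/s2c.png",cv2.resize(im[u[1]-75:u[1]+75,u[0]-100:u[0]+100],None,fx=4,fy=4,interpolation=cv2.INTER_CUBIC))
E
```

```text
time_s: 31.9
position: [512.6, -243.7, 454.1]
orientation: [[0.153, -0.98, 0.131], [0.018, 0.135, 0.991], [-0.988, -0.149, 0.038]]
force: [0.1, 0.3, -1.6]
finger_gap: 46.2
[ 0.0977  0.2544 -1.6495] [[ 0.1526 -0.9796  0.1311]
 [ 0.0182  0.1354  0.9906]
 [-0.9881 -0.1488  0.0385]] [-0.753   0.2029  1.3213  1.6974 -0.3051  1.2817  2.0589]
[184 144] [367.8454 175.3985]
```

View pics/s2c.png

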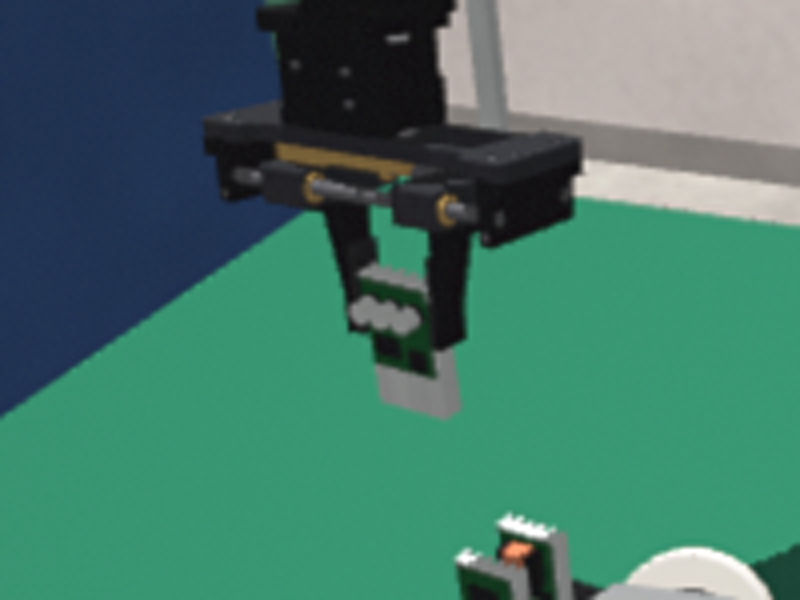

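```bash
cat >> h.py <<'E'
R0=np.array([[0.1548,-0.9789,0.1332],[0.0142,0.137,0.9905],[-0.9879,-0.1514,0.0351]])
v=R0.T@[0,0,1];zm=np.array([v[0],v[1],0]);zm/=np.linalg.norm(zm);ym=np.array([0,0,1.]);xm=np.cross(ym,zm);REL=np.c_[xm,ym,zm]
FACE=np.array([164,0,0])+xm*(9-1.1)+zm*(-18.5)
a=np.radians(7.0);t=np.radians(25);SX=np.array([np.cos(a),np.sin(a),0]);SY=np.array([-np.sin(a),np.cos(a),0])
FR=np.c_[SX*np.cos(t)+[0,0,np.sin(t)],SY,-SX*np.sin(t)+[0,0,np.cos(t)]]
FOC=np.array([587,-16.2,200.]); RT=FR@REL.T; TT=FOC-RT@FACE
def rep():
    s=manip.observe();R=s["orientation"]
    e=FR.T@R@REL # module axes in focus frame
    from scipy.spatial.transform import Rotation as Ro
    print("t",s["time_s"],"x",R[:,0],"need",RT[:,0],"rotvec err deg (focus axes)",np.degrees(Ro.from_matrix(e).as_rotvec()),"face err (focus-face) tool",R.T@(FOC-s["position"]-R@FACE),"world",FOC-s["position"]-R@FACE,"q",s["joint_pos"],"F",s["force"],s["finger_gap"])
E
python3 -m handwheel '[[-1,[-33,-11,32],0],[-1,[-33,-11,32],0],[-1,[-33,-11,32],0],[-1,[-33,-11,32],0],[-1,[-33,-11,32],0],[-1,[-33,-11,32],0],[-1,[-33,-11,32],0],[-1,[-33,-11,32],0],[-1,[-33,-11,32],0],[-1,[-33,-11,32],0]]' 55; python3 -c "
from h import *;rep();print(RT,TT)"
```

```text
time_s: 33.25
position: [613.3, 54.2, 808.5]
orientation: [[0.151, -0.98, 0.13], [0.017, 0.134, 0.991], [-0.988, -0.147, 0.037]]
force: [1.0, 1.7, -0.2]
finger_gap: 45.4
t 33.25 x [ 0.1506  0.0168 -0.9885] need [ 0.5509  0.0676 -0.8318] rotvec err deg (focus axes) [ -1.073   24.851  -14.7204] face err (focus-face) tool [412.8266 110.7821 -95.5103] world [ -58.8601  -72.8256 -427.8464] q [-0.5965  0.4818  1.1009  0.602  -0.5849  2.0797  1.5133] F [ 0.9965  1.6927 -0.153 ] 45.39838841987049
[[ 0.5509 -0.8256 -0.1219]
 [ 0.0676 -0.1014  0.9925]
 [-0.8318 -0.555   0.    ]] [481.7863 -29.1186 349.8478]
```

```bash
python3 -m handwheel '[[-1,[-45,-20,0],0],[-1,[-45,-20,0],0],[-1,[-45,-20,0],0],[-1,[-45,-20,0],0],[-1,[-45,-20,0],0]]'; python3 st.py; python3 -m handwheel '[[-1,[-45,-20,0],0],[-1,[-45,-20,0],0],[-1,[-45,-20,0],0]]'; python3 -c "
from h import *;rep()"
```

```text
time_s: 33.88
position: [608.3, 125.5, 853.6]
orientation: [[0.263, -0.965, -0.005], [-0.041, -0.016, 0.999], [-0.964, -0.263, -0.044]]
force: [1.4, -1.9, -4.3]
finger_gap: 45.9
x [ 0.2634 -0.0409 -0.9638] z [-0.0046  0.999  -0.0436] [-0.4063  0.4591  0.3194  0.3554 -0.0727  2.0861  1.4008] 2.900521411079396 621.1296128614119
time_s: 34.25
position: [584.8, 115.4, 899.8]
orientation: [[0.368, -0.93, 0.024], [-0.056, 0.004, 0.998], [-0.928, -0.368, -0.051]]
force: [0.2, 0.2, -2.2]
finger_gap: 45.7
t 34.25 x [ 0.3675 -0.0561 -0.9283] need [ 0.5509  0.0676 -0.8318] rotvec err deg (focus axes) [-5.4852 12.2607 -6.997 ] face err (focus-face) tool [474.3311 260.1986 -95.8057] world [ -69.8803 -121.3129 -531.2928] q [-0.4688  0.4716  0.6815  0.2579 -0.3131  2.0888  1.4434] F [ 0.2298  0.1669 -2.234 ] 45.718437493139184
```

```bash
python3 -m handwheel '[[-1,[-7,23,54],0],[-1,[-7,23,54],0],[-1,[-7,23,54],0],[-1,[-7,23,54],0]]'; python3 st.py; python3 -m handwheel '[[-1,[-45,-15,11],0],[-1,[-45,-15,11],0],[-1,[-45,-15,11],0]]'; python3 -c "
from h import *;rep()"
```

```text
time_s: 34.75
position: [492.6, 334.4, 881.3]
orientation: [[0.371, -0.928, 0.028], [-0.06, 0.006, 0.998], [-0.927, -0.372, -0.054]]
force: [2.0, 0.1, -1.7]
finger_gap: 45.9
x [ 0.3705 -0.0603 -0.9269] z [ 0.0282  0.9982 -0.0537] [-0.9834  0.4537  0.7471  0.3634 -0.1381  2.0832  1.1219] 2.9002585455925196 595.347682125142
time_s: 35.12
position: [447.6, 346.5, 928.0]
orientation: [[0.472, -0.882, -0.006], [-0.012, -0.014, 1.0], [-0.882, -0.472, -0.017]]
force: [1.2, -0.8, -0.1]
finger_gap: 46.1
t 35.125 x [ 0.4718 -0.0117 -0.8816] need [ 0.5509  0.0676 -0.8318] rotvec err deg (focus axes) [-3.394   5.6155 -5.7806] face err (focus-face) tool [ 528.2922  230.397  -351.3701] world [  48.3751 -360.6137 -568.5543] q [-1.0524  0.4584  0.9395  0.2568 -0.2698  2.0888  1.1302] F [ 1.2156 -0.754  -0.1034] 46.14876908693233
```

```bash
python3 -m handwheel '[[-1,[-15,42,36],0],[-1,[-15,42,36],0],[-1,[-15,42,36],0],[-1,[-15,42,36],0]]'; python3 st.py; python3 -m handwheel '[[-1,[-45,-8,17],0],[-1,[-45,-8,17],0],[-1,[-45,-8,17],0]]'; python3 -c "
from h import *;rep()"
```

```text
time_s: 35.62
position: [275.8, 483.5, 899.6]
orientation: [[0.477, -0.879, 0.001], [-0.015, -0.008, 1.0], [-0.879, -0.477, -0.017]]
force: [0.7, 0.1, -1.3]
finger_gap: 46.0
x [ 0.4766 -0.0153 -0.879 ] z [ 0.0006  0.9999 -0.0171] [-1.6511  0.441   1.1023  0.4416 -0.0895  2.0893  0.8447] 2.971825200655536 556.590954304734
time_s: 36.0
position: [219.0, 481.7, 936.3]
orientation: [[0.546, -0.837, -0.034], [0.057, -0.003, 0.998], [-0.836, -0.547, 0.046]]
force: [-0.4, 0.0, -1.1]
finger_gap: 45.9
t 36.0 x [ 0.5464  0.0565 -0.8356] need [ 0.5509  0.0676 -0.8318] rotvec err deg (focus axes) [ 0.245   0.3695 -5.6921] face err (focus-face) tool [ 604.7416  101.7748 -543.052 ] world [ 263.5403 -508.3352 -585.7626] q [-1.7667  0.4421  1.2546  0.3772 -0.1456  2.089   0.8294] F [-0.4205  0.0439 -1.0974] 45.89950468713672
```

```bash
python3 -m handwheel '[[-1,[42,-1,-31],0],[-1,[42,-1,-31],0],[-1,[42,-1,-31],0],[-1,[42,-1,-31],0],[-1,[42,-1,-31],0],[-1,[42,-1,-31],0],[-1,[42,-1,-31],0],[-1,[42,-1,-31],0],[-1,[0,0,0],-0.098]]'; python3 -c "
from h import *;rep()"
```

```text
time_s: 37.12
position: [359.1, 292.6, 738.9]
orientation: [[0.527, -0.847, -0.072], [0.048, -0.055, 0.997], [-0.848, -0.529, 0.012]]
force: [0.1, 0.7, -0.8]
finger_gap: 45.7
t 37.125 x [ 0.527   0.0483 -0.8485] need [ 0.5509  0.0676 -0.8318] rotvec err deg (focus axes) [-0.5431  1.7467 -2.8949] face err (focus-face) tool [ 378.9699  114.154  -330.8289] world [ 126.9325 -317.8961 -385.911 ] q [-2.0232 -0.3753  0.692   1.4342  0.7742  1.7265  0.5305] F [ 0.0758  0.6765 -0.8445] 45.73529448985006
```

```bash
python3 -m handwheel '[[-1,[30,-15,-26],0],[-1,[36,-5,-26],0],[-1,[36,-1,-26],0],[-1,[38,1,-26],0],[-1,[38,1,-26],0],[-1,[38,1,-26],0],[-1,[0,0,0],0],[-1,[0,0,0],0]]'; python3 -c "
from h import *;rep()"
```

```text
time_s: 38.12
position: [496.5, 155.5, 565.4]
orientation: [[0.528, -0.845, -0.082], [0.055, -0.062, 0.997], [-0.847, -0.531, 0.013]]
force: [-0.2, 0.6, -1.8]
finger_gap: 45.8
t 38.125 x [ 0.5283  0.0548 -0.8473] need [ 0.5509  0.0676 -0.8318] rotvec err deg (focus axes) [-0.245   1.6259 -2.4195] face err (focus-face) tool [ 164.4936  133.2066 -183.4444] world [ -10.6742 -182.0967 -212.5579] q [-1.4758 -0.3602  0.7703  1.7768  0.5896  1.1771  0.8651] F [-0.2203  0.5979 -1.7532] 45.804875184546354
```

```bash
python3 -m handwheel '[[-1,[27,22,-30],-0.042],[-1,[27,23,-29],0],[-1,[27,23,-29],0],[-1,[27,23,-29],0],[-1,[27,23,-29],0],[-1,[20,18,-22],0],[-1,[0,0,0],0],[-1,[0,0,0],0]]'; python3 - <<'E'
from h import *;rep()
im,c=snap("scene","s3")
u=proj(c,FOC).astype(int);print(u)
cv2.imwrite("pics/s3c.png",cv2.resize(im[u[1]-75:u[1]+75,u[0]-100:u[0]+100],None,fx=4,fy=4,interpolation=cv2.INTER_CUBIC))
snap("wrist","w6"); snap("top","t3")
E
```

```text
time_s: 39.12
position: [486.6, -14.3, 365.9]
orientation: [[0.53, -0.84, -0.119], [0.056, -0.106, 0.993], [-0.846, -0.532, -0.009]]
force: [-0.3, 0.8, -1.2]
finger_gap: 45.9
t 39.125 x [ 0.5295  0.0556 -0.8465] need [ 0.5509  0.0676 -0.8318] rotvec err deg (focus axes) [-0.5536  1.5489  0.0887] face err (focus-face) tool [  9.9717   9.1772 -12.2527] world [ -0.9655 -12.5832 -13.2104] q [-1.0453 -0.3584  0.8455  2.1749  0.4737  0.6825  1.2471] F [-0.342   0.8443 -1.2125] 45.859949191196684
[275 211]
```

View pics/s3c.png

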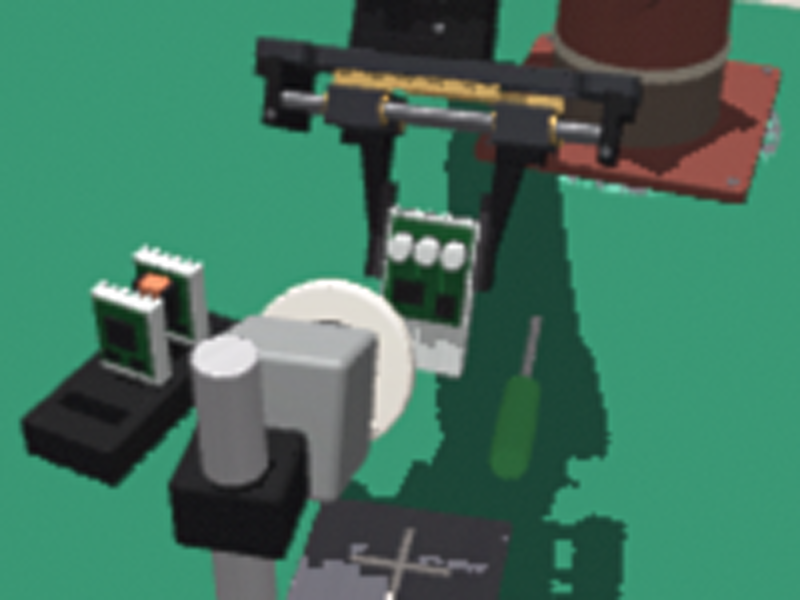

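The scene view shows the module held, caps up, facing the lens. Its top corners are at (390,207) and (483,222), bottom-right at (463,376), close to the predicted position. The wrist view comes next, to check the module's pitch in the grip.

```bash
python3 - <<'E'
from h import *
im,c=load("wrist","w6"); n=np.load("pics/w6.npz");R,p=n["orientation"],n["position"]
off=FACE-REL@np.array([9,0,45])
pt=lambda m:p+R@(off+REL@np.array(m,float))
L=[(x,y,z) for z in(80,0) for x in(-7,7) for y in(-23,23)]
for m in L: print(m,"wrist",proj(c,pt(m)),"| crop",(proj(c,pt(m))-[180,150])*4)
cs=cam("scene");u=np.array([175,136])
for m in L: print(m,"scene crop",(proj(cs,pt(m))-u)*4+1.5)
cv2.imwrite("pics/w6c.png",cv2.resize(im[150:300,180:380],None,fx=4,fy=4,interpolation=cv2.INTER_CUBIC))
E
```

```text
(-7, -23, 80) wrist [224.3806 273.8302] | crop [177.5225 495.3208]
(-7, 23, 80) wrist [329.8114 273.7608] | crop [599.2458 495.0433]
(7, -23, 80) wrist [226.574  299.8992] | crop [186.2961 599.597 ]
(7, 23, 80) wrist [328.0152 299.8321] | crop [592.0607 599.3286]
(-7, -23, 0) wrist [244.3797 205.5076] | crop [257.5188 222.0304]
(-7, 23, 0) wrist [313.0691 205.463 ] | crop [532.2762 221.8521]
(7, -23, 0) wrist [245.3282 224.4258] | crop [261.3127 297.703 ]
(7, 23, 0) wrist [312.3014 224.3821] | crop [529.2057 297.5285]
(-7, -23, 80) scene crop [393.5557 208.7602]
(-7, 23, 80) scene crop [481.5746 219.4127]
(7, -23, 80) scene crop [388.2579 212.9122]
(7, 23, 80) scene crop [477.7883 223.7918]
(-7, -23, 0) scene crop [380.2766 357.9365]
(-7, 23, 0) scene crop [466.2323 369.6738]
(7, -23, 0) scene crop [374.8689 364.5577]
(7, 23, 0) scene crop [462.2653 376.5581]
```

View pics/w6c.png

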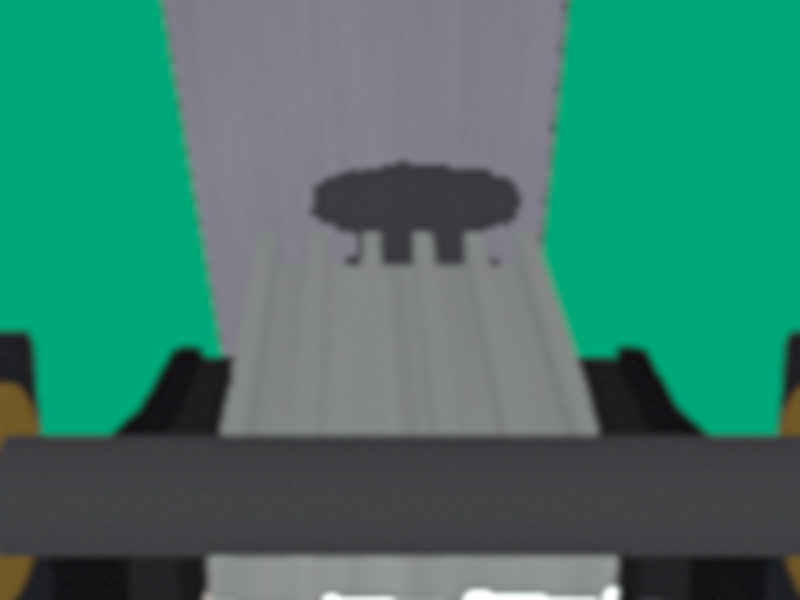

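```bash
python3 -m handwheel '[[-1,[5,5,-6],0],[-1,[5,5,-6.2],0],[-1,[0,0,0],0],[-1,[0,0,0],0],[-1,[0,0,0],0],[-1,[0,0,0],0]]'; python3 -c "
from h import *;rep();print(manip.observe()['joint_vel'])"
```

```text
time_s: 40.02
position: [484.4, -28.2, 350.9]
orientation: [[0.528, -0.841, -0.118], [0.054, -0.105, 0.993], [-0.847, -0.531, -0.009]]
force: [0.6, -0.1, -1.9]
finger_gap: 45.5
t 40.025 x [ 0.528   0.0545 -0.8475] need [ 0.5509  0.0676 -0.8318] rotvec err deg (focus axes) [-0.5941  1.658   0.0016] face err (focus-face) tool [-0.816  -2.4508  1.2787] world [1.4799 1.482  1.9801] q [-1.0468 -0.3579  0.887   2.197   0.4734  0.6493  1.2757] F [ 0.5816 -0.0675 -1.8678] 45.46575246313981
[-0.0006 -0.0016  0.0014  0.0002 -0.0004  0.0004 -0.0008]
```

```bash
python3 -m handwheel '[[-1,[-0.8,-1.8,1.2],0],[-1,[0,0,0],0],[-1,[0,0,0],0],[-1,[0,0,0],0]]'; python3 - <<'E'
from h import *;rep()
im,c=snap("scene","s4"); t,ct=snap("top","t4")
k=lambda i,x,y,w,h,f:cv2.resize(i[y:y+h,x:x+w],None,fx=f,fy=f,interpolation=cv2.INTER_CUBIC)
cv2.imwrite("pics/f.png",np.hstack([k(im,175,136,130,150,3),k(t,136,199,60,60,7.5)]))
E
```

```text
time_s: 40.52
position: [485.3, -27.0, 352.3]
orientation: [[0.528, -0.841, -0.117], [0.054, -0.105, 0.993], [-0.848, -0.531, -0.009]]
force: [-0.2, 0.1, -1.7]
finger_gap: 45.7
t 40.525 x [ 0.5278  0.0543 -0.8476] need [ 0.5509  0.0676 -0.8318] rotvec err deg (focus axes) [-0.6007  1.6723 -0.0101] face err (focus-face) tool [-0.1114 -0.8522  0.2479] world [0.629  0.3292 0.5442] q [-1.0483 -0.3563  0.8855  2.1935  0.472   0.6523  1.2742] F [-0.2229  0.1274 -1.7069] 45.709890193668244
```

View pics/f.png

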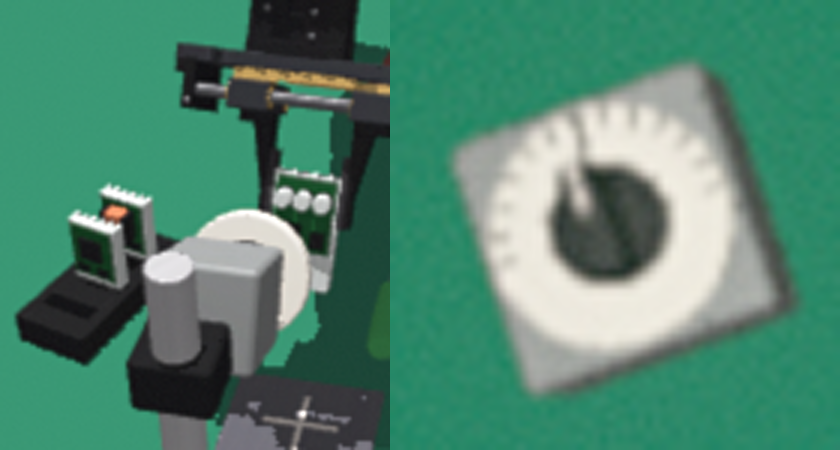

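The module hangs in front of the lens, the other two modules are still in the rack, and the dial pointer is on the zero tick. I'm handing it in.

```bash
python3 -c "
from plant import job_done;print(job_done())"
```

```text
the job is handed in; nothing more can be done
None
```

The job is handed in at 40.5 s. The dial was turned to zero first. Then the three-capacitor module was drawn from the rack, and it is now held motionless at the focus point, gripped by the robot alone.

The move rows cannot tilt the tool, so I got the 25° lean by pushing the arm against its reach and joint limits high above the bench.

**Last checks**
- **Dial:** a close-up right after turning showed the pointer in line with the zero tick. The final top view still shows it there.
- **Position:** the board centre is within about 1 mm of my estimate of the focus point. That estimate, and the camera calibration, are each good to about 2 mm.
- **Orientation:** roll is off by 0.6° and yaw by about 0°. The arm pose puts the lean about 1.7° short.
- **Disagreement:** the wrist picture put the module's lower edge about 1.7 mm from where I predicted. That could be a slight pitch in the grip that roughly cancels the missing lean, or an offset of that size. I did not settle which, and shifted the final position by about half of it.
- **Limits:** joint 2 read as low as -0.3814 while I was working against its limit, given as -0.38. I took that as rounding in the stated range, and the simulator reported no error.
- **Force:** one reading of about 15 N came during a fast stretch in free air and was gone at the next reading.
- **Rest of the scene:** the other two modules and the screwdriver looked undisturbed. I saw no sign of contact with the camera or its stand, and the arm never went down near the housing.

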